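Load a swatch cassette into the colour reader

TASK

Take the framed swatch cassette out of the wooden rack and push it down into the open well of the colour reader, gently, until the sprung ball in the well clicks into its notch and it is held; stop there, do not lean on it once it is home. Then swing the hood shut over it, and leave everything else on the bench as it is.

Things in the scene. Friction and masses are not known exactly. Their poses are not given: they have to be found in the camera images.
- cassette: grey framed swatch cassette with a marbled chip in it, 70 to 120 g, 100 mm high, the only tall piece in the rack. Origin: centre of its underside; z up, x along its width, y along its thickness. Its lower part is 46 mm wide (x) and 16 mm thick (y) up to 56 mm; bottom edges rounded 4 mm
- cassette_top (a point): centre of the cassette's top face, 100 mm above its underside. The top 44 mm are a plain grip tab, 32 mm wide (x) and 16 mm thick (y): take it across its thickness, fingers closing along y, fingertips 72 to 80 mm above the underside so that they stay clear of the reader's deck
- cassette_notch (a point): the notch in the cassette's +x edge, 29 mm above its underside, 23 mm from its axis. The -x edge has the same notch, so the cassette may go in either way round (yaw or yaw + pi)
- rack: fixed wooden rack, 74 (x) by 176 (y) by 22 mm high, origin centre of its underside. Three slots in a row at y = -54, 0 and 54 mm, each 49 mm (x) by 19 mm (y) and 14 mm deep. The cassette and two bare slabs stand in them in any order, their x along the rack's x
- reader: white bench-top colour reader, fixed, 230 x 180 mm, flat deck 105 mm above the bench. Origin on the well's axis, on the bench; x towards the reader's back, z up. It reaches from x = -125 mm (sloping front with screen) to +105 mm and y = -90 to +90 mm; the deck from x = -60 to +105 mm. More than 26 N from the cassette spoils its optics; 10 to 12 N is plenty
- well (a point): centre of the well's mouth, level with the deck; axes as the reader's. The well is 48 mm (x) by 18 mm (y), 1 mm of play each side of the cassette, with a 4 mm 45 degree lead-in. Its hard floor is a stage 54 mm below the mouth, left anywhere up to 12 mm higher or lower by the last user: that cannot be seen or read. Clicked home the cassette stands on it, 34 to 58 mm above the deck
- ball (a joint): how far the sprung steel ball in the well's back (+x) wall is pushed in, m; it sits 28 mm above the floor, wherever that is set. 0: free. Going down, the cassette meets it about 32 mm above the floor (3 to 7 N up), rubs past it (0 to 4 N up, 3 to 6 N sideways, ball 0.002 to 0.004); in the last 2 mm the ball springs into the notch (under 0.0015) and draws it down
- hood (a joint): angle of the black light hood, rad: 0 shut over the well, grows as it opens up and back, stop at 1.8 where it leans open. It starts at 1.6 to 1.8. Pushed from behind towards the reader's -x to below about 0.6 it falls shut softly by itself; it can also be pressed down
- hood_hinge (a point): middle of the hood's hinge, 70 mm behind the well's axis, 2 mm above the deck; the hinge axis is the reader's y. Shut, the hood reaches 115 mm forward of the hinge, is 66 mm wide and 64 mm high; open, its closed top faces backwards and slightly up or down
- hood_edge (a point): middle of the front edge of the hood's finger lip (34 mm wide, 12 mm long, level with the hood's top): shut, 127 mm in front of the hinge and 64 mm above it; open, it is the hood's highest edge, 65 to 95 mm behind the hinge and 110 to 125 mm above it
- slab_a: bare cast slab, 44 x 14.5 x 50 mm high, no frame and no tab, standing in a rack slot; bystander; origin: centre of its underside
- slab_b: as slab_a
- pigment_jar: clip-top glass jar, 72 mm across, 87 mm high; bystander; origin: centre of its underside
- mixing_cup: white cup, 68 mm across, 75 mm high; bystander; origin: centre of its underside
- coaster: flat cast ring, 90 mm across, 12 mm high; bystander; origin: centre of its underside
- squeeze_bottle: squeeze bottle, 48 mm across, 140 mm high; bystander; origin: centre of its underside
- tin: open steel tin, 72 mm across, 85 mm high; bystander; origin: centre of its underside
- spatula: spatula, 200 mm long, lying along its x; bystander; origin: under its middle
Mind the look-alikes: they are no part of the job. Several things have the shape of the cassette; the one meant has the colours described above.

How it is judged:
By the outcome, as a careful person would: the job done as asked, in the order asked, and still so for the second after the job is handed in, with the robot touching nothing.
It also fails if it takes over 67 s, if anything falls off the work surface, if the arm or the gripper's body presses on something with over 40 N, if the wrist force passes 120 N, or if a joint passes its speed limit or range.

ROBOT

A 6-joint arm with a two-finger parallel gripper is mounted at the origin on the work surface. World frame = base frame: x ahead of the robot, y to its left, z up, the work surface at z = 0. Lengths are in m, angles in rad, forces in N, time in s.
With the tool pointing down it reaches from about 0.35 to 0.775 m from the base axis. Payload 5.5 kg.
Tool frame: the origin (TCP) lies midway between the tips of the shut fingers; the grasp point (between the pads) lies env.tcp_to_grasp behind it (env.tcp_to_grasp is the distance from the TCP to the grasp point, in m); z points along the fingers, y is the direction in which the jaws open and shut (so a half turn about z gives the same grasp; the last joint's range is limited). The gripper opens to 85 mm and grips with 20 to 120 N. Pads are 22 mm wide; open, the fingers measure 114 mm over their backs; the gripper's body (76 mm by 85 mm) begins 54 mm behind the grasp point. The pads swing forward as they close: fully open they stand 13 mm farther back than shut.
Start: joints at [-0.14, 0.313, 0.046, 1.304, 0, 1.431], TCP at [0.575, -0, 0.231] pointing down, gripper open.
Joint ranges: [-2.76, 2.76], [-0.86, 1.69], [-1.03, 1.26], [-2.2, 2.34], [-1.47, 1.5], [-3.14, 3.14]. Speed limits (rad/s): [2.57, 2.57, 3.14, 3.14, 3.14, 3.14].

INTERFACE

Orientations are given as a unit quaternion [w, x, y, z].
In Python, from workcell import env gives the robot as it stands.
- The arm moves only by the shell command python3 -m handwheel 'ROWS' [OPENING] [FORCE]. ROWS is JSON, a list of rows, each an object of numbers: "dx", "dy", "dz": the shift along the tool's x, y, z normalised to -1 to 1, where 1 is 20 mm; "roll": the turn about the tool's z normalised to -1 to 1, where 1 is 6 degrees. In form: [{"dx": .., "dy": .., "dz": .., "roll": ..}, ...]. A call has 1 to 8 rows; each row shifts and turns the commanded pose from where the row before left it, along the tool's axes as they then stand; what a row does not reach is not made up. A row lasts 1/12 s, in which the tool goes at most 41.7 mm and 7.16 degrees, less where a joint would pass 70% of its speed; a pose out of reach is approached as far as the arm can. A call with a number of a shift or a turn outside -1 to 1 is refused whole. A call with a gripper value outside its range is refused whole. OPENING is the closure in counts, from 0 (fully open) to 255 (shut), set as the call begins (- or left out, the last holds). The fingers move at their own pace and stop on an object; FORCE is the grip in N (left out, the last holds). Time passes only in rows, so rows that do not move let the fingers close. It gives the time, the measured TCP pose, the force and the opening at its end, in the units of the state.
- env.get_state(): the state, without advancing time (a new reading comes with each control period).
- env.read_camera(name): name is "scene" or "side" or "wrist"; returns the picture (400x640x3 uint8, blue, green, red); there is no depth.
- env.calibration(name): a dict with "fx", "fy", "cx", "cy" (pixels), "R" (3x3) and "t" (3): a world point X has camera coordinates R X + t. Camera axes: x right, y down, z forward; pixel columns grow to the right and rows downward; lengths in m; the calibration is good to about 2 mm. The wrist camera is an equidistant fisheye: a pixel r from the principal point sees the ray r / f radians off the axis. A picture is of the moment at which its call begins: read the wrist's pose just before it. calibration takes no time and is no camera call; for the wrist camera it gives the pose at the moment of the call.
- env.hand_in(): hands the job in, once; it reports no verdict.
The state is a dict: "clock": time; "joint_pos": joint angles; "qvel": joint speeds; "tau": joint torques, N m; "tcp_pos": TCP position; "orientation": TCP orientation; "wrist_force": force on the tool from outside, world axes, zero at the start; "ft_torque": the same for the moment, N m; "finger_gap": finger opening in m.
Only numpy, scipy, OpenCV 4.12 (cv2) and the standard library are available. Lean on these libraries where they do the work, as an engineer would, in place of code of your own. Each camera call takes 0.05 s, during which the arm holds its last target.

## Working session

There is one attempt and no reset: what is moved stays moved. The work goes in short steps, Python scripts to look and compute and a shell command to move; the robot and the scene stay as the last step left them, time stands still between calls to the robot, and variables do not carry over. Pictures are saved under pics/ and viewed, and the job is handed in when it is done.

```bash
ls; mkdir -p pics; python3 - <<'E'
from workcell import env
import cv2,numpy as np
print(env.get_state()); print(env.tcp_to_grasp)
for n in ["scene","side","wrist"]:
    c=env.calibration(n); print(n,c)
    cv2.imwrite(f"pics/{n}0.png",env.read_camera(n))
E
```

```text
pics
{'clock': 0.0, 'joint_pos': array([-1.39611037e-01,  3.13997010e-01,  4.49752351e-02,  1.30361665e+00,
       -1.55025939e-05,  1.43117473e+00]), 'qvel': array([ 0.00104805,  0.00033745,  0.00065084,  0.00054114, -0.00107925,
        0.00067033]), 'tau': array([-2.90074182e-03, -4.80629075e+01,  2.98531097e+01,  1.95313990e-02,
       -3.83516899e-04, -4.27451073e-05]), 'tcp_pos': array([5.74479229e-01, 5.25068736e-05, 2.30409285e-01]), 'orientation': array([-7.30911368e-04,  7.07102742e-01,  7.07110220e-01, -5.60498451e-04]), 'wrist_force': array([-0.73932536,  0.23166244,  0.34218959]), 'ft_torque': array([ 0.00973291,  0.03909114, -0.0523589 ]), 'finger_gap': 0.08541015423348076}
0.0187
scene {'fx': 437.93234712573536, 'fy': 437.93234712573536, 'cx': 323.6744151046581, 'cy': 190.1870640801239, 'R': array([[-0.82838421,  0.55995676, -0.01510042],
       [ 0.46416131,  0.67107719, -0.57810871],
       [-0.31358234, -0.48590516, -0.81582001]]), 't': array([ 0.45031689, -0.17056006,  1.60615047])}
side {'fx': 481.42394957463864, 'fy': 481.42394957463864, 'cx': 317.0733331162726, 'cy': 202.3007733788608, 'R': array([[ 0.89347001, -0.44904204,  0.0085201 ],
       [-0.34322817, -0.69491896, -0.6318877 ],
       [ 0.28966492,  0.56164837, -0.77501312]]), 't': array([-0.47359224,  0.25314286,  1.65129444])}
wrist {'fx': 309.70691628693146, 'fy': 309.70691628693146, 'cx': 318.2905126894382, 'cy': 199.26003696073303, 'R': array([[ 9.99997491e-01, -3.88650806e-04, -2.20596130e-03],
       [ 2.08855558e-04, -9.64363418e-01,  2.64581094e-01],
       [-2.23017803e-03, -2.64580891e-01, -9.64360917e-01]]), 't': array([-0.57448231, -0.03410739,  0.37875065])}
```

View pics/scene0.png

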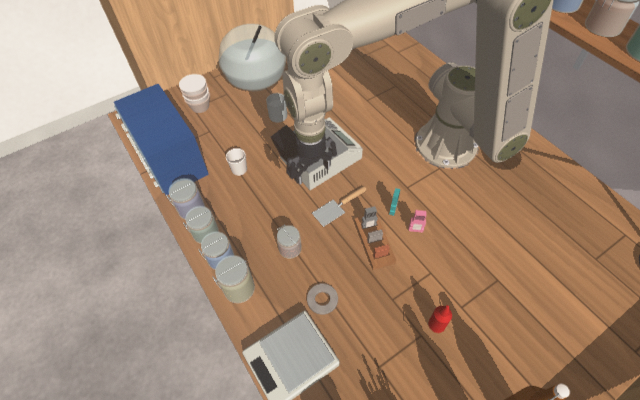

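View pics/side0.png

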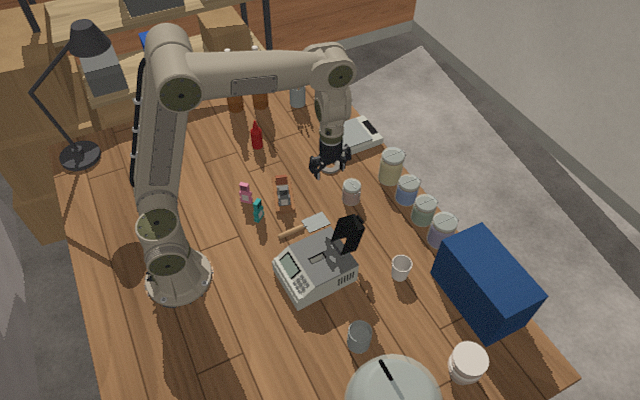

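View pics/wrist0.png

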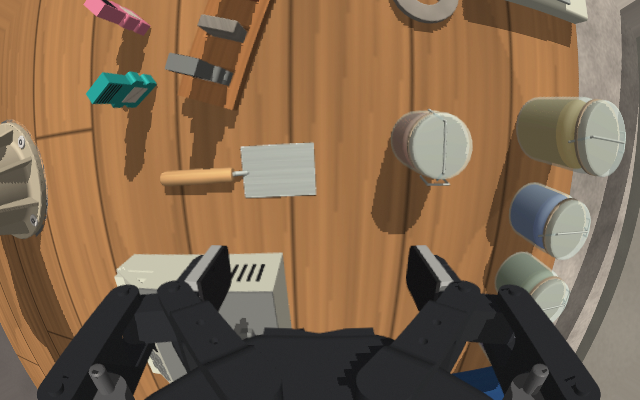

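The three views show the rack (scene ~(375,240), side ~(283,190)), with the reader and its open hood at side ~(320,260). Next I'll enlarge those areas.

```bash
python3 - <<'E'
import cv2
a=cv2.imread('pics/side0.png');b=cv2.imread('pics/scene0.png')
cv2.imwrite('pics/s1.png',cv2.resize(a[205:310,260:380],None,fx=6,fy=5.7,interpolation=cv2.INTER_CUBIC)[:600])
cv2.imwrite('pics/s2.png',cv2.resize(a[160:220,225:305],None,fx=9,fy=9,interpolation=cv2.INTER_CUBIC))
cv2.imwrite('pics/s3.png',cv2.resize(b[180:270,340:440],None,fx=6.5,fy=6.5,interpolation=cv2.INTER_CUBIC))
cv2.imwrite('pics/s4.png',cv2.resize(b[100:200,260:370],None,fx=6,fy=6,interpolation=cv2.INTER_CUBIC))
E
```

```text
(no output)
```

View pics/s1.png

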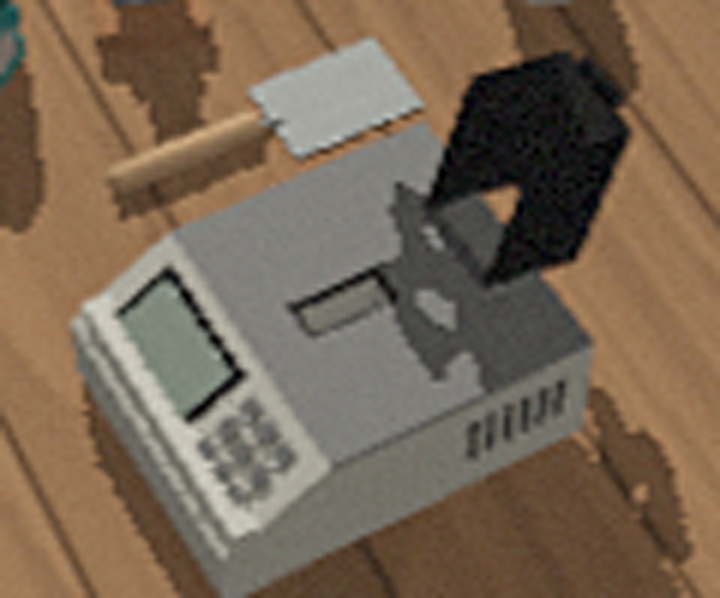

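View pics/s2.png

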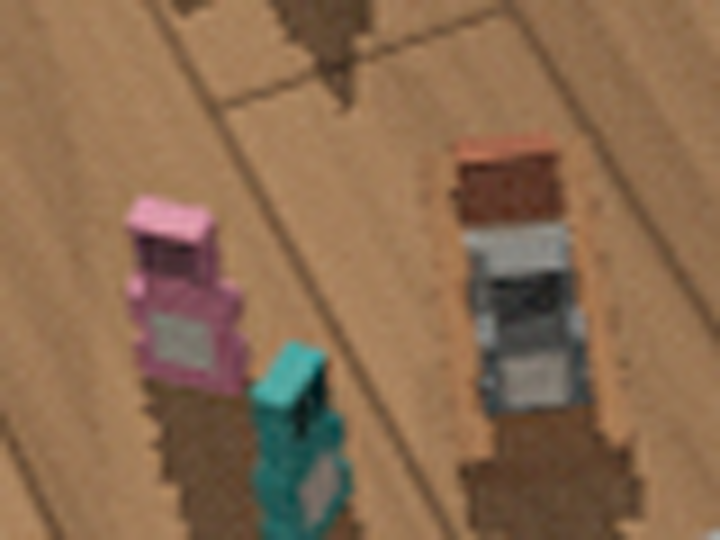

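View pics/s3.png

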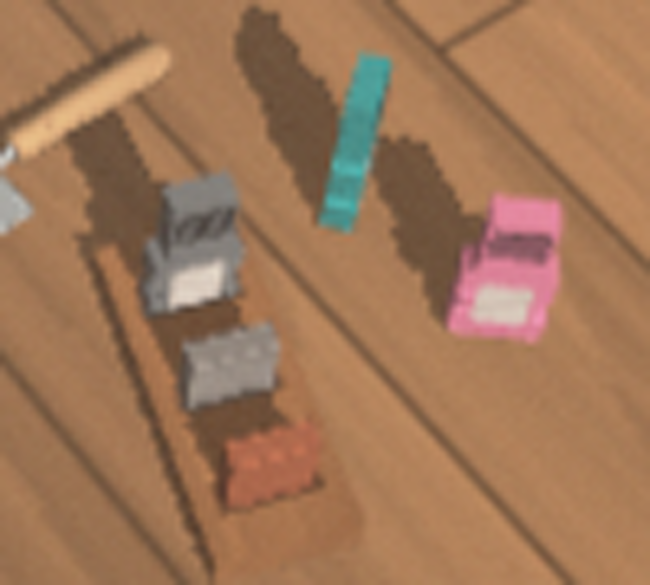

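View pics/s4.png

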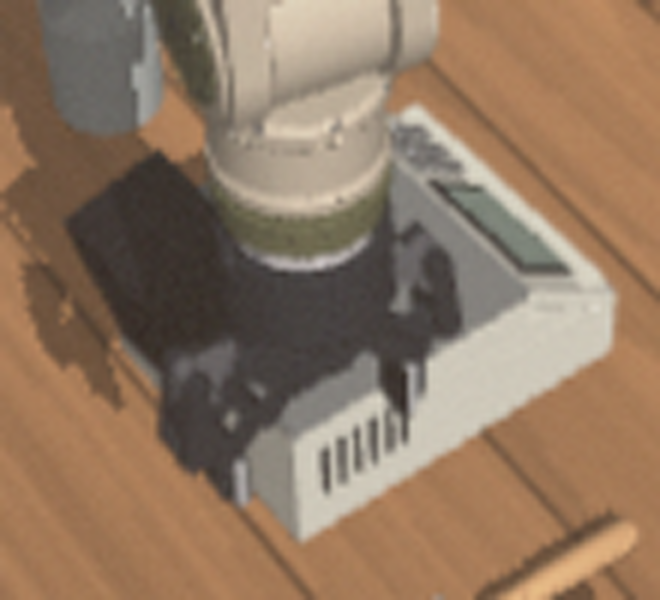

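```bash
cat > h.py <<'E'
import numpy as np,cv2
from workcell import env
def ray(n,p,c=None):
    c=c or env.calibration(n); R=np.array(c['R']);t=np.array(c['t'])
    x=(p[0]-c['cx'])/c['fx'];y=(p[1]-c['cy'])/c['fy']
    if n=='wrist':
        r=np.hypot(x,y); s=np.sin(r)/r if r>1e-9 else 1; d=np.array([x*s,y*s,np.cos(r)])
    else: d=np.array([x,y,1.])
    return -R.T@t, R.T@(d/np.linalg.norm(d))
def onz(n,p,z,c=None):
    o,d=ray(n,p,c); return o+d*(z-o[2])/d[2]
def two(n1,p1,n2,p2,c1=None,c2=None):
    o1,d1=ray(n1,p1,c1);o2,d2=ray(n2,p2,c2)
    A=np.stack([d1,-d2],1);s=np.linalg.lstsq(A,o2-o1,rcond=None)[0]
    a=o1+d1*s[0];b=o2+d2*s[1]; return (a+b)/2,np.linalg.norm(a-b)
def proj(n,X,c=None):
    c=c or env.calibration(n);p=np.array(c['R'])@np.array(X)+np.array(c['t'])
    if n=='wrist':
        th=np.arctan2(np.hypot(p[0],p[1]),p[2]);k=th/np.hypot(p[0],p[1]);return c['fx']*k*p[0]+c['cx'],c['fy']*k*p[1]+c['cy']
    return c['fx']*p[0]/p[2]+c['cx'],c['fy']*p[1]/p[2]+c['cy']
E
python3 - <<'E'
from h import *
np.set_printoptions(precision=4,suppress=True)
f=lambda x,y:(260+x/6-.5+.08,205+y/5.7-.5+.09)
for nm,p in dict(fl=(178,235),fr=(332,465),br=(592,342),bl=(430,125)).items(): print('deck',nm,onz('side',f(*p),.105))
for p in [(290,308),(380,268),(400,298),(312,335)]: print('well',onz('side',f(*p),.105))
g=lambda x,y:(225+x/9-.5,160+y/9-.5)
for p in [(465,230),(565,228),(573,268),(470,270)]: print('casTop',onz('side',g(*p),.108))
k=lambda x,y:(340+x/6.5-.5,180+y/6.5-.5)
for p in [(165,185),(232,175),(238,205),(165,215)]: print('casTop scene',onz('scene',k(*p),.108))
for p in [(85,240),(215,575),(365,520)]: print('rack',onz('scene',k(*p),.022))
m=lambda x,y:(260+x/6-.5,100+y/6-.5)
for p in [(298,438)]: print('deckcorner scene',onz('scene',m(*p),.105))
E
```

```text
deck fl [ 0.3645 -0.1204  0.105 ]
deck fr [ 0.3733 -0.2948  0.105 ]
deck br [ 0.5348 -0.2865  0.105 ]
deck bl [ 0.5275 -0.1119  0.105 ]
well [ 0.3983 -0.1934  0.105 ]
well [ 0.4548 -0.1908  0.105 ]
well [ 0.4552 -0.214   0.105 ]
well [ 0.401 -0.215  0.105]
casTop [0.4326 0.1438 0.108 ]
casTop [0.4698 0.1267 0.108 ]
casTop [0.4637 0.1056 0.108 ]
casTop [0.4258 0.1231 0.108 ]
casTop scene [0.4636 0.1065 0.108 ]
casTop scene [0.4346 0.1197 0.108 ]
casTop scene [0.4425 0.1344 0.108 ]
casTop scene [0.4735 0.1196 0.108 ]
rack [0.4774 0.0683 0.022 ]
rack [0.535  0.2472 0.022 ]
rack [0.461  0.2644 0.022 ]
deckcorner scene [ 0.5272 -0.1046  0.105 ]
```

```bash
python3 -m handwheel '[{"dx":0.85,"dy":-0.9},{"dx":0.85,"dy":-0.9},{"dx":0.85,"dy":-0.9},{"dx":0.85,"dy":-0.9},{"dx":0.85,"dy":-0.9},{"dx":0.85,"dy":-0.9},{"dx":0.85,"dy":-0.9},{"roll":-1}]' 0 && python3 -m handwheel '[{"roll":-1},{"roll":-1},{"roll":-1},{"roll":-1},{"roll":-1},{"roll":-1},{"roll":-1},{"roll":-1}]' && python3 -m handwheel '[{"roll":-1},{"roll":-1},{"roll":-0.5},{},{}]'
python3 - <<'E'
from h import *
s=env.get_state();print(s['clock'],s['tcp_pos'],s['orientation'],s['joint_pos'])
import pickle
c=env.calibration('wrist');im=env.read_camera('wrist');cv2.imwrite('pics/w1.png',im);pickle.dump(c,open('w1.pkl','wb'))
cv2.imwrite('pics/sc1.png',env.read_camera('scene'));cv2.imwrite('pics/sd1.png',env.read_camera('side'))
E
```

```text
0.15 [5.74635814e-01 4.28812060e-05 2.30606177e-01] [-5.48604107e-04  7.07089158e-01  7.07124066e-01 -4.20901574e-04] [-1.39591363e-01  3.13859237e-01  4.52651393e-02  1.30358511e+00
 -1.19632620e-05  1.43115561e+00]invalid input at $[0]: expected keys dx, dy, dz, roll
```

View pics/w1.png

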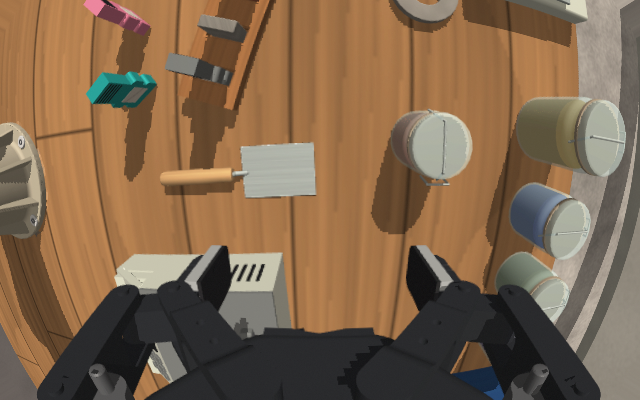

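View pics/sc1.png

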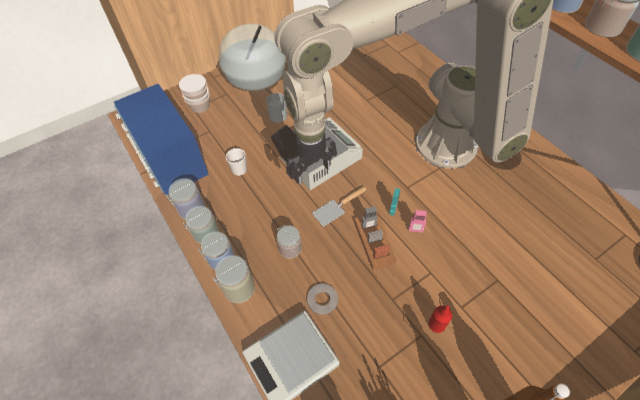

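The move was refused because every row needs all four keys, so nothing has moved and the pictures are unchanged. I'll write full rows.

```bash
python3 -m handwheel '[{"dx":0.85,"dy":-0.9,"dz":0,"roll":0},{"dx":0.85,"dy":-0.9,"dz":0,"roll":0},{"dx":0.85,"dy":-0.9,"dz":0,"roll":0},{"dx":0.85,"dy":-0.9,"dz":0,"roll":0},{"dx":0.85,"dy":-0.9,"dz":0,"roll":0},{"dx":0.85,"dy":-0.9,"dz":0,"roll":0},{"dx":0.85,"dy":-0.9,"dz":0,"roll":0},{"dx":0,"dy":0,"dz":0,"roll":-1}]' 0 && python3 -m handwheel '[{"dx":0,"dy":0,"dz":0,"roll":-1},{"dx":0,"dy":0,"dz":0,"roll":-1},{"dx":0,"dy":0,"dz":0,"roll":-1},{"dx":0,"dy":0,"dz":0,"roll":-1},{"dx":0,"dy":0,"dz":0,"roll":-1},{"dx":0,"dy":0,"dz":0,"roll":-1},{"dx":0,"dy":0,"dz":0,"roll":-1},{"dx":0,"dy":0,"dz":0,"roll":-1}]' && python3 -m handwheel '[{"dx":0,"dy":0,"dz":0,"roll":-1},{"dx":0,"dy":0,"dz":0,"roll":-1},{"dx":0,"dy":0,"dz":0,"roll":-0.5},{"dx":0,"dy":0,"dz":0,"roll":0}]'
python3 - <<'E'
from h import *
s=env.get_state();print(s['clock'],s['tcp_pos'],s['orientation'],s['joint_pos'])
import pickle
c=env.calibration('wrist');im=env.read_camera('wrist');cv2.imwrite('pics/w2.png',im);pickle.dump(c,open('w2.pkl','wb'))
cv2.imwrite('pics/sc2.png',env.read_camera('scene'))
E
```

```text
clock: 0.97
tcp_pos: [0.4455, 0.1211, 0.2315]
orientation: [-0.001, 0.668, 0.744, -0.0]
wrist_force: [-0.8, -0.2, 0.0]
finger_gap: 0.0851
clock: 1.63
tcp_pos: [0.449, 0.119, 0.2313]
orientation: [0.0, 0.307, 0.952, 0.0]
wrist_force: [0.1, 0.5, -0.4]
finger_gap: 0.0856
clock: 1.97
tcp_pos: [0.449, 0.119, 0.2313]
orientation: [0.0, 0.182, 0.983, 0.0]
wrist_force: [-0.1, 0.1, -0.1]
finger_gap: 0.085
1.9667 [0.44898416 0.11900933 0.23133898] [7.32855122e-05 1.81627305e-01 9.83367437e-01 2.96888561e-05] [ 8.59976747e-02  9.94426151e-02 -2.23172336e-01  1.24802430e+00
  1.83452521e-05  4.51279733e-01]
```

View pics/w2.png

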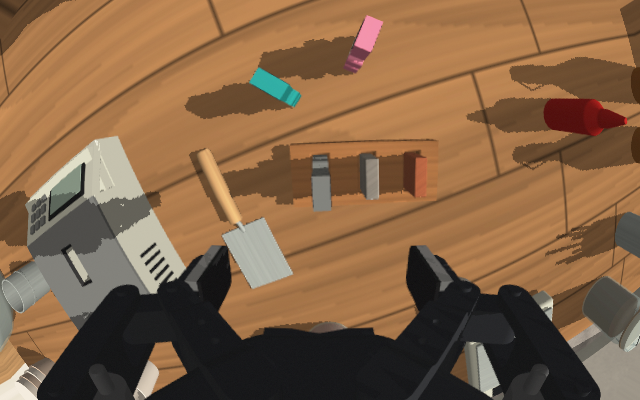

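View pics/sc2.png

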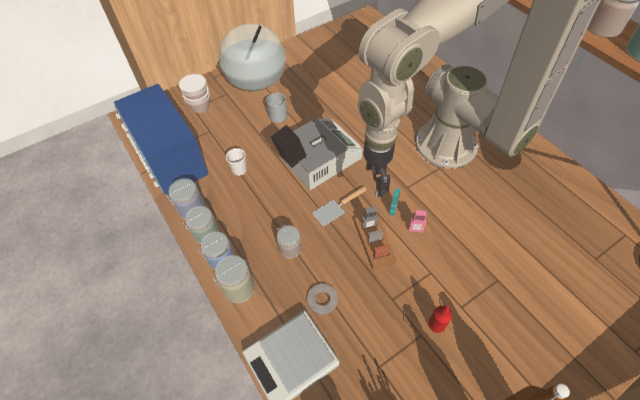

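The wrist picture now shows the cassette at about (321,182), with the slabs at (371,175) and (415,173). The scene view of the well and hood is clear. Next I'll enlarge and measure.

```bash
python3 - <<'E'
import cv2
a=cv2.imread('pics/w2.png');b=cv2.imread('pics/sc2.png')
cv2.imwrite('pics/t1.png',cv2.resize(a[130:220,280:440],None,fx=5,fy=5,interpolation=cv2.INTER_CUBIC))
cv2.imwrite('pics/t2.png',cv2.resize(b[110:190,265:370],None,fx=7,fy=7,interpolation=cv2.INTER_CUBIC))
E
python3 - <<'E'
from h import *
import pickle
c=pickle.load(open('w2.pkl','rb'))
print(-np.array(c['R']).T@c['t'],c['R'])
print(onz('wrist',(321,200),.108,c),onz('wrist',(321,182),.108,c))
print(proj('wrist',(.449,.119,.108),c))
E
```

```text
[0.38678319 0.14288252 0.3738203 ] [[ 3.57573646e-01  9.33884804e-01  5.09885093e-04]
 [ 9.00487344e-01 -3.44930750e-01  2.64849618e-01]
 [ 2.47514909e-01 -9.42440987e-02 -9.64289593e-01]]
[0.45651579 0.11891203 0.108     ] [0.44119526 0.12474004 0.108     ]
(np.float64(318.07354819872467), np.float64(192.3214672680629))
```

View pics/t1.png

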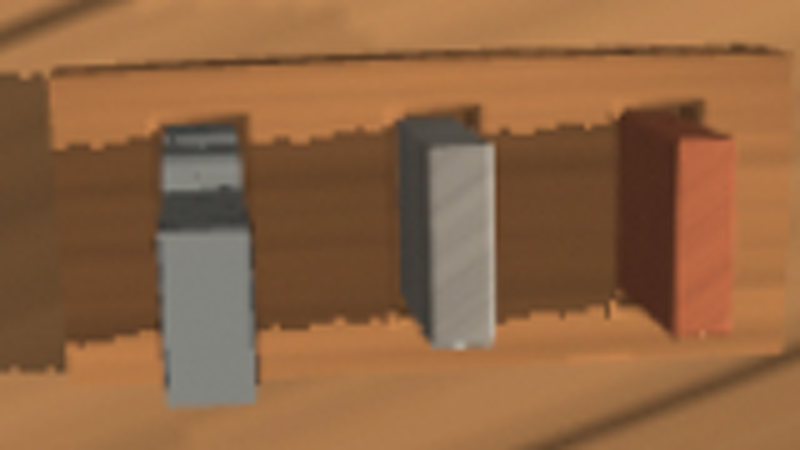

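View pics/t2.png

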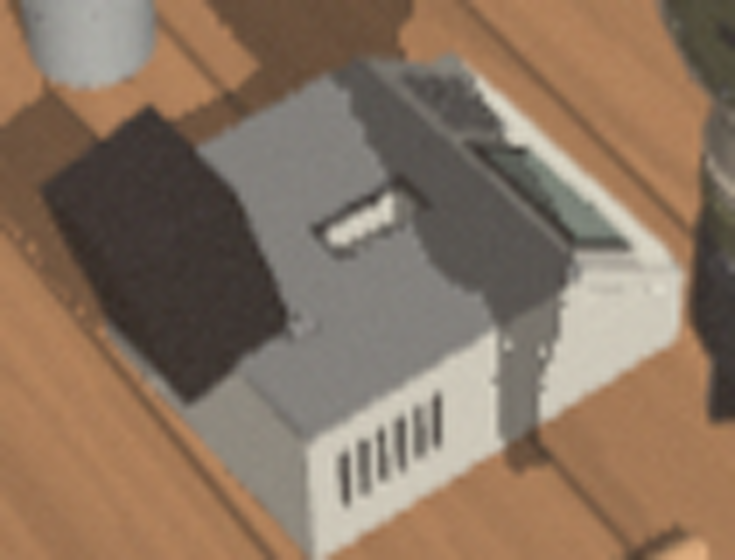

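```bash
python3 - <<'E'
from h import *
import pickle
np.set_printoptions(precision=4,suppress=True)
c=pickle.load(open('w2.pkl','rb'))
f=lambda u,v:(280+u/5-.4,130+v/5-.4)
def edges(P):
    n=len(P)
    for i in range(n):
        d=P[(i+1)%n]-P[i]; print('   ',P[i],'len %.4f ang %.1f'%(np.linalg.norm(d),np.degrees(np.arctan2(d[1],d[0]))))
    print('   mean',np.mean(P,0))
print('castop');edges([onz('wrist',f(*p),.108,c) for p in [(160,230),(250,228),(257,402),(170,406)]])
print('slab1');edges([onz('wrist',f(*p),.058,c) for p in [(430,143),(493,143),(494,346),(432,346)]])
print('slab2');edges([onz('wrist',f(*p),.058,c) for p in [(677,137),(733,137),(734,332),(676,334)]])
print('rack');edges([onz('wrist',f(*p),.022,c) for p in [(50,72),(788,50),(795,352),(66,372)]])
m=lambda x,y:(265+x/7-.43,110+y/7-.43)
print('wellscene');edges([onz('scene',m(*p),.105) for p in [(312,230),(402,180),(428,207),(342,258)]])
print('deck scene');P=[onz('scene',m(*p),.105) for p in [(302,438),(497,328),(578,255),(360,58)]];edges(P)
E
```

```text
castop
    [0.4329 0.1191 0.108 ] len 0.0157 ang 70.4
    [0.4382 0.1339 0.108 ] len 0.0319 ang -18.2
    [0.4685 0.124  0.108 ] len 0.0157 ang -108.2
    [0.4636 0.1091 0.108 ] len 0.0322 ang 161.9
   mean [0.4508 0.1215 0.108 ]
slab1
    [0.4442 0.1734 0.058 ] len 0.0133 ang 69.9
    [0.4488 0.186  0.058 ] len 0.0438 ang -18.2
    [0.4904 0.1723 0.058 ] len 0.0135 ang -110.9
    [0.4856 0.1597 0.058 ] len 0.0436 ang 161.6
   mean [0.4672 0.1728 0.058 ]
slab2
    [0.4611 0.2243 0.058 ] len 0.0128 ang 70.7
    [0.4654 0.2364 0.058 ] len 0.0432 ang -16.1
    [0.5069 0.2244 0.058 ] len 0.0136 ang -108.9
    [0.5025 0.2115 0.058 ] len 0.0433 ang 162.8
   mean [0.484  0.2241 0.058 ]
rack
    [0.4045 0.1013 0.022 ] len 0.1743 ang 71.8
    [0.459  0.2669 0.022 ] len 0.0750 ang -14.8
    [0.5314 0.2477 0.022 ] len 0.1797 ang -109.4
    [0.4717 0.0782 0.022 ] len 0.0711 ang 161.0
   mean [0.4667 0.1735 0.022 ]
wellscene
    [ 0.4575 -0.2123  0.105 ] len 0.0538 ang -177.8
    [ 0.4037 -0.2145  0.105 ] len 0.0218 ang 91.4
    [ 0.4031 -0.1926  0.105 ] len 0.0523 ang 3.8
    [ 0.4553 -0.1892  0.105 ] len 0.0233 ang -84.8
   mean [ 0.4299 -0.2021  0.105 ]
deck scene
    [ 0.5302 -0.1085  0.105 ] len 0.1110 ang -178.7
    [ 0.4193 -0.1111  0.105 ] len 0.0598 ang -165.4
    [ 0.3614 -0.1262  0.105 ] len 0.1696 ang -85.5
    [ 0.3748 -0.2953  0.105 ] len 0.2429 ang 50.2
   mean [ 0.4214 -0.1603  0.105 ]
```

```bash
python3 -m handwheel '[{"dx":0,"dy":0,"dz":0,"roll":-0.45},{"dx":-0.05,"dy":0.15,"dz":0.9,"roll":0},{"dx":0,"dy":0,"dz":1,"roll":0},{"dx":0,"dy":0,"dz":1,"roll":0},{"dx":0,"dy":0,"dz":1,"roll":0},{"dx":0,"dy":0,"dz":1,"roll":0},{"dx":0,"dy":0,"dz":0.7,"roll":0},{"dx":0,"dy":0,"dz":0,"roll":0}]' 0 30
python3 - <<'E'
from h import *
s=env.get_state();print(s['clock'],s['tcp_pos'],s['orientation'])
import pickle
c=env.calibration('wrist');im=env.read_camera('wrist');cv2.imwrite('pics/w3.png',im);pickle.dump(c,open('w3.pkl','wb'))
E
```

```text
clock: 2.73
tcp_pos: [0.4486, 0.1213, 0.1165]
orientation: [-0.003, 0.16, 0.987, -0.001]
wrist_force: [-0.2, 1.0, 0.6]
finger_gap: 0.0852
2.7333 [0.44864893 0.12129452 0.11651491] [-2.52906972e-03  1.59693361e-01  9.87163202e-01 -6.68210234e-04]
```

View pics/w3.png

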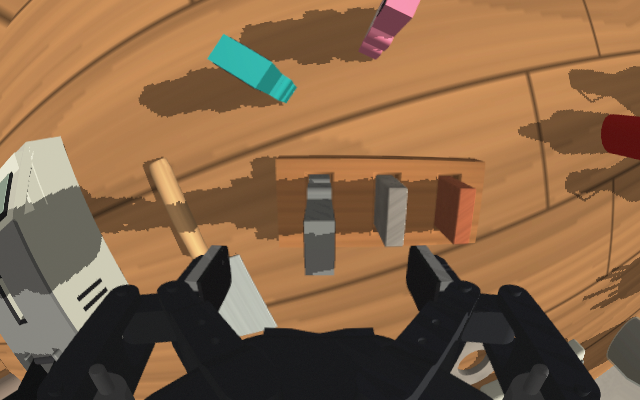

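Wrist view: the cassette sits centred between the fingers (320,240), clear of the slabs. I'll finish the descent and close.

```bash
python3 -m handwheel '[{"dx":0,"dy":0,"dz":0.6,"roll":0},{"dx":0,"dy":0,"dz":0.6,"roll":0},{"dx":0,"dy":0,"dz":0.5,"roll":0},{"dx":0,"dy":0,"dz":0,"roll":0},{"dx":0,"dy":0,"dz":0,"roll":0}]'
python3 - <<'E'
from h import *
s=env.get_state();print(s['clock'],s['tcp_pos'],s['orientation'])
E
```

```text
clock: 3.2
tcp_pos: [0.4513, 0.1216, 0.0861]
orientation: [0.0, 0.159, 0.987, 0.0]
wrist_force: [-0.7, -0.2, -0.4]
finger_gap: 0.0855
3.2 [0.45132126 0.12156182 0.08611935] [2.95136590e-04 1.59256755e-01 9.87237152e-01 6.75363469e-05]
```

```bash
python3 -m handwheel '[{"dx":0,"dy":0,"dz":0.15,"roll":0},{"dx":0,"dy":0,"dz":0,"roll":0}]' 0 && python3 -m handwheel '[{"dx":0,"dy":0,"dz":0,"roll":0},{"dx":0,"dy":0,"dz":0,"roll":0},{"dx":0,"dy":0,"dz":0,"roll":0},{"dx":0,"dy":0,"dz":0,"roll":0},{"dx":0,"dy":0,"dz":0,"roll":0},{"dx":0,"dy":0,"dz":0,"roll":0},{"dx":0,"dy":0,"dz":0,"roll":0},{"dx":0,"dy":0,"dz":0,"roll":0}]' 255 50
```

```text
clock: 3.37
tcp_pos: [0.4516, 0.1216, 0.083]
orientation: [0.001, 0.159, 0.987, 0.0]
wrist_force: [-0.4, -0.5, 0.2]
finger_gap: 0.0851
clock: 4.03
tcp_pos: [0.4511, 0.1215, 0.0825]
orientation: [0.0, 0.159, 0.987, -0.0]
wrist_force: [0.0, -0.8, 1.4]
finger_gap: 0.0153
```

```bash
python3 -m handwheel '[{"dx":0,"dy":0,"dz":-0.5,"roll":0},{"dx":0,"dy":0,"dz":-0.9,"roll":0},{"dx":0,"dy":0,"dz":-1,"roll":0},{"dx":0,"dy":0,"dz":-1,"roll":0},{"dx":0,"dy":0,"dz":-1,"roll":0},{"dx":0,"dy":0,"dz":-1,"roll":0},{"dx":0,"dy":0,"dz":-1,"roll":0},{"dx":0,"dy":0,"dz":-0.9,"roll":0}]' && python3 -m handwheel '[{"dx":0,"dy":0,"dz":0,"roll":-1},{"dx":0,"dy":0,"dz":0,"roll":-1},{"dx":0,"dy":0,"dz":0,"roll":-1},{"dx":0,"dy":0,"dz":0,"roll":-0.5},{"dx":0,"dy":0,"dz":0,"roll":0},{"dx":0,"dy":0,"dz":0,"roll":0}]'
python3 - <<'E'
from h import *
s=env.get_state();print(s['clock'],s['tcp_pos'],s['orientation'])
q=s['orientation'];a=np.degrees(2*np.arctan2(q[2],q[1]));print('toolx ang',a)
P=np.array([.4295,-.2025])
d=P-s['tcp_pos'][:2];r=np.radians(a);print('dx',(d@[np.cos(r),np.sin(r)])/.02,'dy',(d@[np.sin(r),-np.cos(r)])/.02)
cv2.imwrite('pics/w4.png',env.read_camera('wrist'))
E
```

```text
clock: 4.7
tcp_pos: [0.4507, 0.1215, 0.2293]
orientation: [-0.0, 0.159, 0.987, 0.0]
wrist_force: [0.1, 0.0, -0.4]
finger_gap: 0.0153
clock: 5.2
tcp_pos: [0.4507, 0.1215, 0.228]
orientation: [-0.0, -0.023, 1.0, 0.0]
wrist_force: [-0.3, -0.3, -0.7]
finger_gap: 0.0149
5.2 [0.45067618 0.1215388  0.22800887] [-2.96040748e-04 -2.27495997e-02  9.99741151e-01  7.82567215e-06]
toolx ang 182.6071371307518
dx 1.794697825260024 dy -16.137006989850516
```

View pics/w4.png

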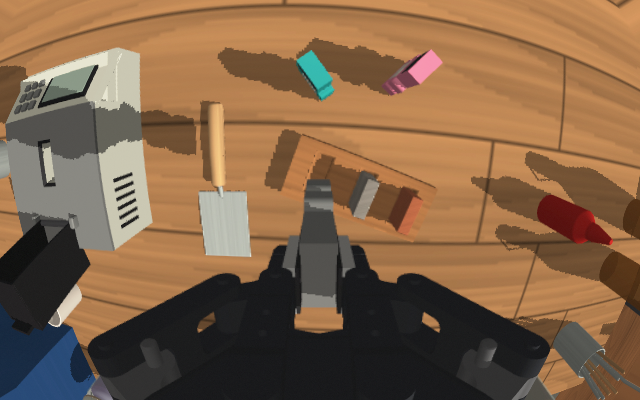

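```bash
python3 -m handwheel '[{"dx":0.2,"dy":-0.6,"dz":0,"roll":0},{"dx":0.2,"dy":-0.9,"dz":0,"roll":0},{"dx":0.2,"dy":-1,"dz":0,"roll":0},{"dx":0.2,"dy":-1,"dz":0,"roll":0},{"dx":0.2,"dy":-1,"dz":0,"roll":0},{"dx":0.2,"dy":-1,"dz":0,"roll":0},{"dx":0.2,"dy":-1,"dz":0,"roll":0},{"dx":0.2,"dy":-1,"dz":0,"roll":0}]' && python3 -m handwheel '[{"dx":0.2,"dy":-1,"dz":0,"roll":0},{"dx":0,"dy":-1,"dz":0,"roll":0},{"dx":0,"dy":-1,"dz":0,"roll":0},{"dx":0,"dy":-0.9,"dz":0,"roll":0},{"dx":0,"dy":-0.6,"dz":0,"roll":0},{"dx":0,"dy":0,"dz":0,"roll":0},{"dx":0,"dy":0,"dz":0,"roll":0}]'
python3 - <<'E'
from h import *
import pickle
s=env.get_state();print(s['clock'],s['tcp_pos'],s['orientation'])
c=env.calibration('wrist');im=env.read_camera('wrist');cv2.imwrite('pics/w5.png',im);pickle.dump(c,open('w5.pkl','wb'))
print(proj('wrist',(.4295,-.2025,.105),c))
E
```

```text
clock: 5.92
tcp_pos: [0.4257, -0.0307, 0.2282]
orientation: [-0.0, -0.023, 1.0, 0.0]
wrist_force: [0.7, 0.7, -2.0]
finger_gap: 0.0148
clock: 6.5
tcp_pos: [0.4261, -0.12, 0.2281]
orientation: [-0.0, -0.023, 1.0, 0.0]
wrist_force: [0.5, 0.9, -1.1]
finger_gap: 0.0148
6.5 [ 0.4261441  -0.12004979  0.22811488] [-1.67197465e-04 -2.26033641e-02  9.99744435e-01  3.51700359e-04]
(np.float64(227.45539916631316), np.float64(192.24265290017252))
```

View pics/w5.png

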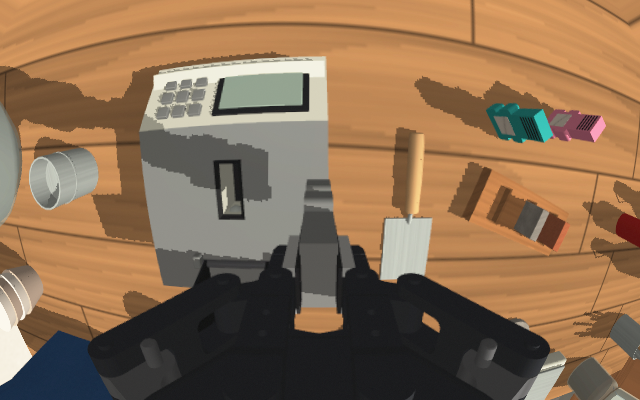

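```bash
python3 - <<'E'
import cv2
a=cv2.imread('pics/w5.png')
cv2.imwrite('pics/t5.png',cv2.resize(a[145:235,195:265],None,fx=6.6,fy=6.6,interpolation=cv2.INTER_CUBIC))
E
```

```text
(no output)
```

View pics/t5.png

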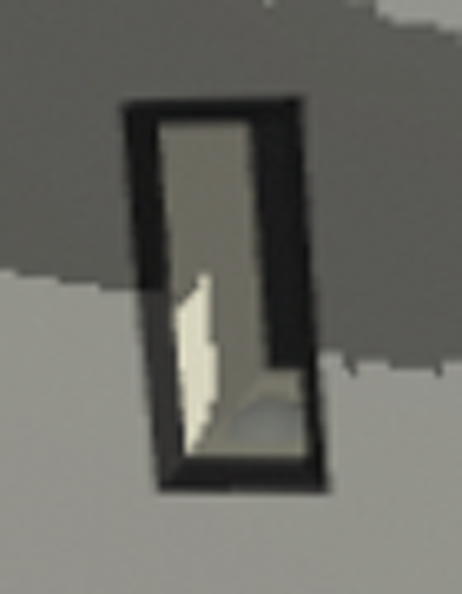

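```bash
python3 - <<'E'
from h import *
import pickle
np.set_printoptions(precision=4,suppress=True)
c=pickle.load(open('w5.pkl','rb'))
f=lambda u,v:(195+u/6.6-.42,145+v/6.6-.42)
P=[onz('wrist',f(*p),.105,c) for p in [(122,102),(302,97),(328,490),(158,492)]]
for i in range(4):
    d=P[(i+1)%4]-P[i];print(P[i],np.linalg.norm(d),np.degrees(np.arctan2(d[1],d[0])))
m=np.mean(P,0);print(m)
# deck right edge (y+) : (325,88?)...
g=[onz('wrist',p,.105,c) for p in [(328,119),(140,134)]];print(g, np.degrees(np.arctan2(*(g[0]-g[1])[[1,0]])))
s=env.get_state();q=s['orientation'];a=2*np.arctan2(q[2],q[1]);print('ang',np.degrees(a),s['tcp_pos'])
d=m[:2]-s['tcp_pos'][:2];print('dx',(d@[np.cos(a),np.sin(a)])/.02,'dy',(d@[np.sin(a),-np.cos(a)])/.02)
E
```

```text
[ 0.4002 -0.2156  0.105 ] 0.025719359761590874 92.64207866210126
[ 0.399  -0.1899  0.105 ] 0.05529246003029382 2.906098035142087
[ 0.4542 -0.1871  0.105 ] 0.02535716608852865 -86.07542022387136
[ 0.4559 -0.2124  0.105 ] 0.055862894804119524 -176.71858654850746
[ 0.4273 -0.2013  0.105 ]
[array([ 0.3615, -0.1146,  0.105 ]), array([ 0.3754, -0.2929,  0.105 ])] 94.43859051603779
ang 182.6536510360739 [ 0.426  -0.1195  0.2281]
dx 0.12418513833938542 dy -4.085733861771695
```

```bash
python3 -m handwheel '[{"dx":0.1,"dy":-0.9,"dz":0,"roll":-0.08},{"dx":0,"dy":-0.9,"dz":0,"roll":0},{"dx":0,"dy":-0.9,"dz":0,"roll":0},{"dx":0,"dy":-0.8,"dz":0,"roll":0},{"dx":0,"dy":-0.6,"dz":0,"roll":0},{"dx":0,"dy":0,"dz":0.9,"roll":0},{"dx":0,"dy":0,"dz":0.9,"roll":0},{"dx":0,"dy":0,"dz":0,"roll":0}]' && python3 -m handwheel '[{"dx":0,"dy":0,"dz":0,"roll":0},{"dx":0,"dy":0,"dz":0,"roll":0}]'
python3 - <<'E'
from h import *
import pickle
s=env.get_state();print(s['clock'],s['tcp_pos'],s['orientation'],s['wrist_force'])
q=s['orientation'];a=2*np.arctan2(q[2],q[1]);print('ang',np.degrees(a))
d=np.array([.4276,-.2014])-s['tcp_pos'][:2];print('dx',(d@[np.cos(a),np.sin(a)])/.02,'dy',(d@[np.sin(a),-np.cos(a)])/.02)
c=env.calibration('wrist');im=env.read_camera('wrist');cv2.imwrite('pics/w6.png',im);pickle.dump(c,open('w6.pkl','wb'))
a=env.read_camera('side');cv2.imwrite('pics/sd6.png',cv2.resize(a[185:305,250:390],None,fx=5,fy=5,interpolation=cv2.INTER_CUBIC))
E
```

```text
clock: 7.22
tcp_pos: [0.427, -0.2002, 0.1894]
orientation: [-0.002, -0.028, 1.0, 0.002]
wrist_force: [-0.5, 0.2, -1.5]
finger_gap: 0.0153
clock: 7.38
tcp_pos: [0.429, -0.2015, 0.1931]
orientation: [0.0, -0.028, 1.0, -0.0]
wrist_force: [0.1, 0.9, -1.4]
finger_gap: 0.0154
7.3833 [ 0.42895142 -0.20145292  0.19305099] [ 2.14820744e-04 -2.81540873e-02  9.99603569e-01 -7.19012367e-05] [ 0.06682518  0.85260544 -1.36409001]
ang 183.22664719914962
dx 0.06731470318364764 dy 0.006445307121170207
```

View pics/w6.png

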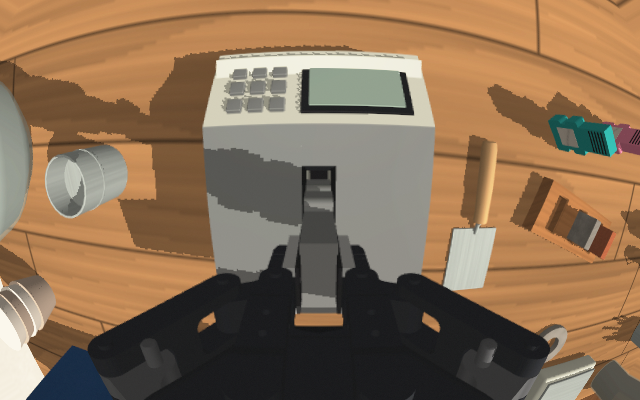

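View pics/sd6.png

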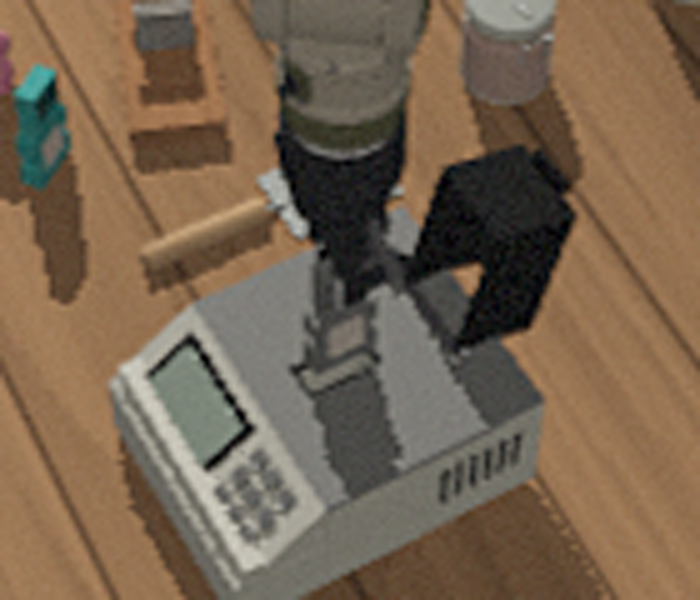

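Wrist view: the cassette is over the well, and the rim shows evenly at columns 303 and 336, row 170. The side view agrees. I'll lower it slowly.

```bash
python3 -m handwheel '[{"dx":0.07,"dy":0,"dz":0,"roll":0},{"dx":0,"dy":0,"dz":0.25,"roll":0},{"dx":0,"dy":0,"dz":0.25,"roll":0},{"dx":0,"dy":0,"dz":0.25,"roll":0},{"dx":0,"dy":0,"dz":0,"roll":0},{"dx":0,"dy":0,"dz":0,"roll":0}]' && python3 -m handwheel '[{"dx":0,"dy":0,"dz":0.15,"roll":0},{"dx":0,"dy":0,"dz":0.15,"roll":0},{"dx":0,"dy":0,"dz":0,"roll":0}]' && python3 -m handwheel '[{"dx":0,"dy":0,"dz":0.15,"roll":0},{"dx":0,"dy":0,"dz":0.15,"roll":0},{"dx":0,"dy":0,"dz":0,"roll":0}]'
```

```text
clock: 7.98
tcp_pos: [0.4268, -0.2017, 0.1767]
orientation: [-0.0, -0.028, 1.0, 0.0]
wrist_force: [0.8, -1.0, -0.4]
finger_gap: 0.0153
clock: 8.23
tcp_pos: [0.427, -0.2018, 0.1707]
orientation: [-0.0, -0.028, 1.0, 0.0]
wrist_force: [-1.2, 0.6, -0.3]
finger_gap: 0.0149
clock: 8.48
tcp_pos: [0.4267, -0.2018, 0.1647]
orientation: [-0.001, -0.028, 1.0, 0.0]
wrist_force: [-0.7, -1.1, -1.7]
finger_gap: 0.0149
```

```bash
python3 -m handwheel '[{"dx":0,"dy":0,"dz":0.1,"roll":0},{"dx":0,"dy":0,"dz":0,"roll":0}]' && python3 -m handwheel '[{"dx":0,"dy":0,"dz":0.1,"roll":0},{"dx":0,"dy":0,"dz":0,"roll":0}]' && python3 -m handwheel '[{"dx":0,"dy":0,"dz":0.1,"roll":0},{"dx":0,"dy":0,"dz":0,"roll":0}]' && python3 -m handwheel '[{"dx":0,"dy":0,"dz":0.1,"roll":0},{"dx":0,"dy":0,"dz":0,"roll":0}]'
```

```text
clock: 8.65
tcp_pos: [0.4267, -0.2019, 0.163]
orientation: [-0.001, -0.028, 1.0, -0.0]
wrist_force: [-2.0, -0.9, -0.1]
finger_gap: 0.0152
clock: 8.82
tcp_pos: [0.4267, -0.2019, 0.161]
orientation: [-0.001, -0.028, 1.0, -0.0]
wrist_force: [-3.8, -0.7, -0.0]
finger_gap: 0.0151
clock: 8.98
tcp_pos: [0.4268, -0.2018, 0.1588]
orientation: [-0.001, -0.028, 1.0, 0.0]
wrist_force: [-4.1, -0.9, -0.3]
finger_gap: 0.0155
clock: 9.15
tcp_pos: [0.4268, -0.2018, 0.1567]
orientation: [-0.0, -0.028, 1.0, 0.0]
wrist_force: [-3.5, -0.7, -2.5]
finger_gap: 0.0149
```

```bash
python3 -m handwheel '[{"dx":0,"dy":0,"dz":0.1,"roll":0},{"dx":0,"dy":0,"dz":0.1,"roll":0},{"dx":0,"dy":0,"dz":0,"roll":0}]' && python3 -m handwheel '[{"dx":0,"dy":0,"dz":0.1,"roll":0},{"dx":0,"dy":0,"dz":0.1,"roll":0},{"dx":0,"dy":0,"dz":0,"roll":0}]' && python3 -m handwheel '[{"dx":0,"dy":0,"dz":0.1,"roll":0},{"dx":0,"dy":0,"dz":0,"roll":0}]' && python3 -m handwheel '[{"dx":0,"dy":0,"dz":0.1,"roll":0},{"dx":0,"dy":0,"dz":0,"roll":0}]'
```

```text
clock: 9.4
tcp_pos: [0.4268, -0.2017, 0.1526]
orientation: [-0.0, -0.028, 1.0, 0.0]
wrist_force: [-4.2, -1.5, -3.5]
finger_gap: 0.0148
clock: 9.65
tcp_pos: [0.4268, -0.2017, 0.1487]
orientation: [-0.0, -0.028, 1.0, 0.0]
wrist_force: [-3.5, -0.5, -1.7]
finger_gap: 0.0151
clock: 9.82
tcp_pos: [0.4269, -0.2017, 0.1468]
orientation: [-0.0, -0.028, 1.0, 0.0]
wrist_force: [-4.8, -0.0, -2.0]
finger_gap: 0.0153
clock: 9.98
tcp_pos: [0.4269, -0.2018, 0.1449]
orientation: [-0.0, -0.028, 1.0, 0.0]
wrist_force: [-5.4, -0.6, -2.5]
finger_gap: 0.015
```

```bash
python3 -m handwheel '[{"dx":0,"dy":0,"dz":0.1,"roll":0},{"dx":0,"dy":0,"dz":0,"roll":0}]' && python3 -m handwheel '[{"dx":0,"dy":0,"dz":0.1,"roll":0},{"dx":0,"dy":0,"dz":0,"roll":0}]' && python3 -m handwheel '[{"dx":0,"dy":0,"dz":0.1,"roll":0},{"dx":0,"dy":0,"dz":0,"roll":0}]' 
```

```text
clock: 10.15
tcp_pos: [0.4269, -0.2018, 0.1429]
orientation: [-0.0, -0.028, 1.0, 0.0]
wrist_force: [-6.0, -0.0, -2.2]
finger_gap: 0.0151
clock: 10.32
tcp_pos: [0.4269, -0.2018, 0.1409]
orientation: [-0.0, -0.028, 1.0, 0.0]
wrist_force: [-6.1, -1.1, -2.0]
finger_gap: 0.0154
clock: 10.48
tcp_pos: [0.4269, -0.2018, 0.1388]
orientation: [-0.0, -0.028, 1.0, 0.0]
wrist_force: [-4.8, -1.9, -3.1]
finger_gap: 0.0156
```

```bash
python3 -m handwheel '[{"dx":0,"dy":0,"dz":0.1,"roll":0},{"dx":0,"dy":0,"dz":0,"roll":0}]' && python3 -m handwheel '[{"dx":0,"dy":0,"dz":0.05,"roll":0},{"dx":0,"dy":0,"dz":0,"roll":0}]' && python3 -m handwheel '[{"dx":0,"dy":0,"dz":0.05,"roll":0},{"dx":0,"dy":0,"dz":0,"roll":0}]' && python3 -m handwheel '[{"dx":0,"dy":0,"dz":0.05,"roll":0},{"dx":0,"dy":0,"dz":0,"roll":0}]' 
```

```text
clock: 10.65
tcp_pos: [0.4269, -0.2017, 0.1367]
orientation: [-0.0, -0.028, 1.0, 0.0]
wrist_force: [-4.5, -0.6, -4.7]
finger_gap: 0.0152
clock: 10.82
tcp_pos: [0.4269, -0.2017, 0.1358]
orientation: [-0.0, -0.028, 1.0, 0.0]
wrist_force: [-4.6, -0.9, -5.4]
finger_gap: 0.0153
clock: 10.98
tcp_pos: [0.4272, -0.2018, 0.135]
orientation: [-0.0, -0.028, 1.0, 0.0]
wrist_force: [-4.5, -1.1, -5.6]
finger_gap: 0.0152
clock: 11.15
tcp_pos: [0.4273, -0.2019, 0.1341]
orientation: [0.0, -0.028, 1.0, 0.0]
wrist_force: [-3.8, -0.8, -5.1]
finger_gap: 0.0148
```

```bash
python3 -m handwheel '[{"dx":0,"dy":0,"dz":0.04,"roll":0},{"dx":0,"dy":0,"dz":0,"roll":0}]' && python3 -m handwheel '[{"dx":0,"dy":0,"dz":0.04,"roll":0},{"dx":0,"dy":0,"dz":0,"roll":0}]'
```

```text
clock: 11.32
tcp_pos: [0.4275, -0.202, 0.1334]
orientation: [0.0, -0.028, 1.0, -0.0]
wrist_force: [-4.0, -0.6, -5.7]
finger_gap: 0.0152
clock: 11.48
tcp_pos: [0.4276, -0.2021, 0.1332]
orientation: [0.0, -0.028, 1.0, -0.0]
wrist_force: [-4.5, 0.9, 0.4]
finger_gap: 0.015
```

```bash
python3 - <<'E'
from h import *
s=env.get_state();print(s['tcp_pos'],s['wrist_force'],s['ft_torque'])
cv2.imwrite('pics/w7.png',env.read_camera('wrist'))
a=env.read_camera('side');cv2.imwrite('pics/sd7.png',cv2.resize(a[185:305,250:390],None,fx=5,fy=5,interpolation=cv2.INTER_CUBIC))
E
```

```text
[ 0.42758994 -0.20209454  0.13324942] [-4.46988608  0.89870238  0.42980883] [ 0.10057191  1.23096925 -0.0362823 ]
```

View pics/sd7.png

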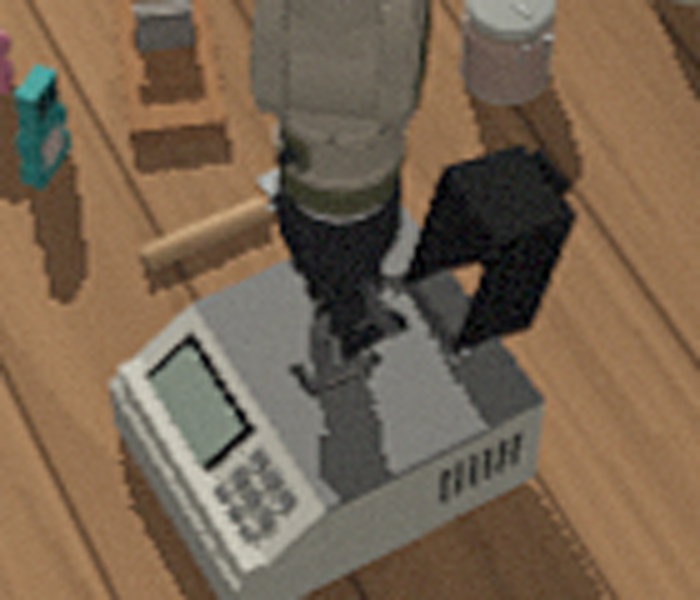

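View pics/w7.png

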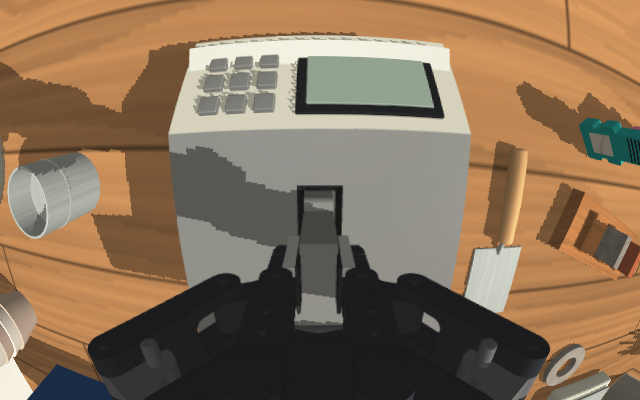

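```bash
python3 -m handwheel '[{"dx":0,"dy":0,"dz":0.02,"roll":0},{"dx":0,"dy":0,"dz":0,"roll":0}]' && python3 -m handwheel '[{"dx":0,"dy":0,"dz":0.02,"roll":0},{"dx":0,"dy":0,"dz":0,"roll":0}]'
```

```text
clock: 11.75
tcp_pos: [0.4276, -0.2021, 0.1332]
orientation: [0.001, -0.028, 1.0, -0.0]
wrist_force: [-5.1, 0.4, 5.4]
finger_gap: 0.015
clock: 11.92
tcp_pos: [0.4277, -0.2022, 0.1332]
orientation: [0.001, -0.028, 1.0, -0.0]
wrist_force: [-6.3, 1.7, 9.3]
finger_gap: 0.015
```

A 0.4 mm further command raised the force by about 4–5 N with z unchanged at 0.1332. Just before that, the ball drew the cassette down, with wrist force −5.7 N going to 0. So it is on the hard floor, and I'll relieve the push and release.

```bash
python3 -m handwheel '[{"dx":0,"dy":0,"dz":-0.045,"roll":0},{"dx":0,"dy":0,"dz":0,"roll":0}]' && python3 -m handwheel '[{"dx":0,"dy":0,"dz":0,"roll":0},{"dx":0,"dy":0,"dz":0,"roll":0},{"dx":0,"dy":0,"dz":0,"roll":0},{"dx":0,"dy":0,"dz":0,"roll":0},{"dx":0,"dy":0,"dz":0,"roll":0}]' 110 && python3 -m handwheel '[{"dx":0,"dy":0,"dz":-0.5,"roll":0},{"dx":0,"dy":0,"dz":-1,"roll":0},{"dx":0,"dy":0,"dz":-1,"roll":0},{"dx":0,"dy":0,"dz":-1,"roll":0},{"dx":0,"dy":0,"dz":-1,"roll":0},{"dx":0,"dy":0,"dz":-1,"roll":0},{"dx":0,"dy":0,"dz":-1,"roll":0},{"dx":0,"dy":0,"dz":-1,"roll":0}]'
python3 - <<'E'
from h import *
import pickle
c=env.calibration('wrist');im=env.read_camera('wrist');cv2.imwrite('pics/w8.png',im);pickle.dump(c,open('w8.pkl','wb'))
a=env.read_camera('side');cv2.imwrite('pics/sd8f.png',a);cv2.imwrite('pics/sd8.png',cv2.resize(a[185:305,250:390],None,fx=5,fy=5,interpolation=cv2.INTER_CUBIC))
E
```

```text
clock: 12.08
tcp_pos: [0.4276, -0.2021, 0.1332]
orientation: [0.0, -0.028, 1.0, -0.0]
wrist_force: [-4.8, 0.8, 2.9]
finger_gap: 0.0151
clock: 12.5
tcp_pos: [0.4279, -0.2022, 0.133]
orientation: [0.001, -0.028, 1.0, -0.0]
wrist_force: [-0.1, -0.1, -0.5]
finger_gap: 0.0486
clock: 13.17
tcp_pos: [0.4273, -0.2019, 0.2847]
orientation: [0.001, -0.028, 1.0, -0.0]
wrist_force: [0.6, 0.0, -0.5]
finger_gap: 0.0488
```

View pics/sd8.png

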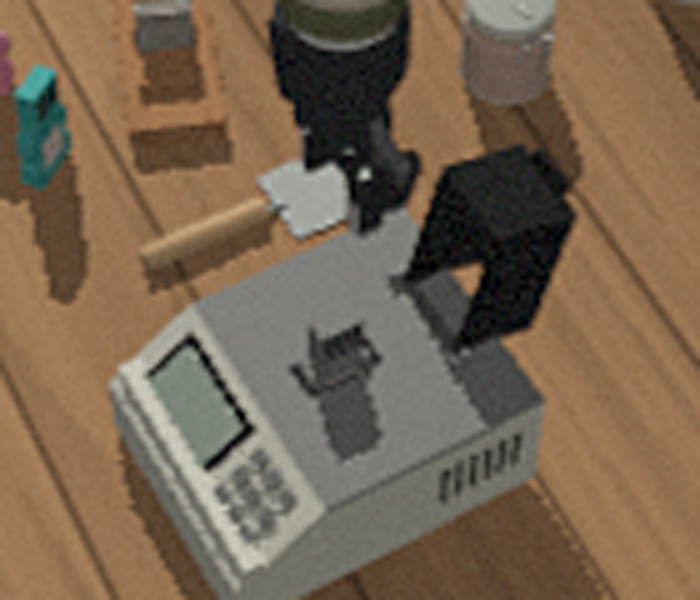

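View pics/w8.png

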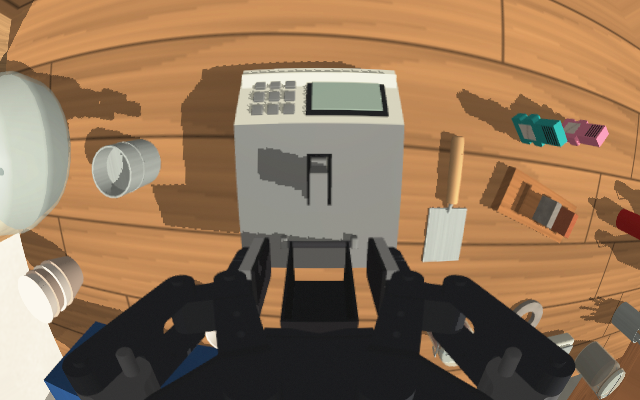

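The cassette stands in the well at side (330,345), released and free of the hand. Next I'll locate the hood and check the space behind it.

```bash
python3 - <<'E'
from h import *
import pickle
np.set_printoptions(precision=4,suppress=True)
print('cup base side',onz('side',(402,278),0), 'scene',onz('scene',(238,172),0))
# blue box near corner (scene & side)
print('box top near corner', onz('side',(433,266),0.15), two('scene',(167,188),'side',(432,266)))
print('box', two('scene',(205,152),'side',(480,226)), two('scene',(117,100),'side',(545,295)))
# hood lip: 
f=lambda x,y:(250+x/5-.4,185+y/5-.4)
m=lambda x,y:(265+x/7-.43,110+y/7-.43)
print('hood corner A', two('side',f(575,210),'scene',m(150,105)))
print('hood corner B', two('side',f(445,180),'scene',m(188,403)))
print('hood corner C', two('side',f(530,148),'scene',m(42,188)))
w=np.array([.4275,-.2015]);u=np.array([np.cos(.054),np.sin(.054)])
print('hinge',w+.07*u,'edge',w+.15*u, 'push start', w+.2*u)
c=pickle.load(open('w8.pkl','rb'));print('top',onz('wrist',(319,160),.16,c),onz('wrist',(319,203),.16,c))
s=env.get_state();print(s['tcp_pos'])
E
```

```text
cup base side [ 0.6823 -0.347  -0.    ] scene [ 0.692  -0.3201  0.    ]
box top near corner [ 0.7256 -0.4181  0.15  ] (array([ 0.8722, -0.3653, -0.0088]), np.float64(0.12479650741192366))
box (array([ 0.841 , -0.3541,  0.199 ]), np.float64(0.1590144810839509)) (array([ 0.9294, -0.665 ,  0.2037]), np.float64(0.0009603218305865486))
hood corner A (array([ 0.5527, -0.2294,  0.2334]), np.float64(0.04585847408031458))
hood corner B (array([ 0.562 , -0.1268,  0.136 ]), np.float64(0.026761032159015808))
hood corner C (array([ 0.5854, -0.1918,  0.2343]), np.float64(0.029933792932558004))
hinge [ 0.4974 -0.1977] edge [ 0.5773 -0.1934] push start [ 0.6272 -0.1907]
top [ 0.3989 -0.2029  0.16  ] [ 0.4377 -0.2007  0.16  ]
[ 0.4288 -0.2029  0.2869]
```

```bash
python3 -m handwheel '[{"dx":-0.5,"dy":0,"dz":0,"roll":0},{"dx":-1,"dy":0,"dz":0,"roll":0},{"dx":-1,"dy":0,"dz":0,"roll":0},{"dx":-1,"dy":0,"dz":0,"roll":0},{"dx":-1,"dy":0,"dz":0,"roll":0},{"dx":-1,"dy":0,"dz":0,"roll":0},{"dx":-1,"dy":0,"dz":0,"roll":0},{"dx":-1,"dy":0,"dz":0,"roll":0}]' 255 && python3 -m handwheel '[{"dx":-1,"dy":0,"dz":0,"roll":0},{"dx":-1,"dy":0,"dz":0,"roll":0},{"dx":-1,"dy":0,"dz":0,"roll":0},{"dx":0,"dy":0,"dz":0,"roll":0},{"dx":0,"dy":0,"dz":0,"roll":0}]'
python3 - <<'E'
from h import *
print(env.get_state()['tcp_pos'],env.get_state()['wrist_force'])
a=env.read_camera('side');cv2.imwrite('pics/sd9.png',cv2.resize(a[145:305,250:430],None,fx=4,fy=3.7,interpolation=cv2.INTER_CUBIC))
E
```

```text
clock: 13.93
tcp_pos: [0.5782, -0.193, 0.2811]
orientation: [-0.001, -0.028, 1.0, 0.001]
wrist_force: [0.2, -0.0, 0.8]
finger_gap: 0.0003
clock: 14.35
tcp_pos: [0.6375, -0.1897, 0.2802]
orientation: [-0.002, -0.028, 1.0, 0.001]
wrist_force: [-0.0, -0.3, -0.2]
finger_gap: 0.0002
[ 0.63752952 -0.18971925  0.28021473] [-0.0160425  -0.27932768 -0.22360608]
```

View pics/sd9.png

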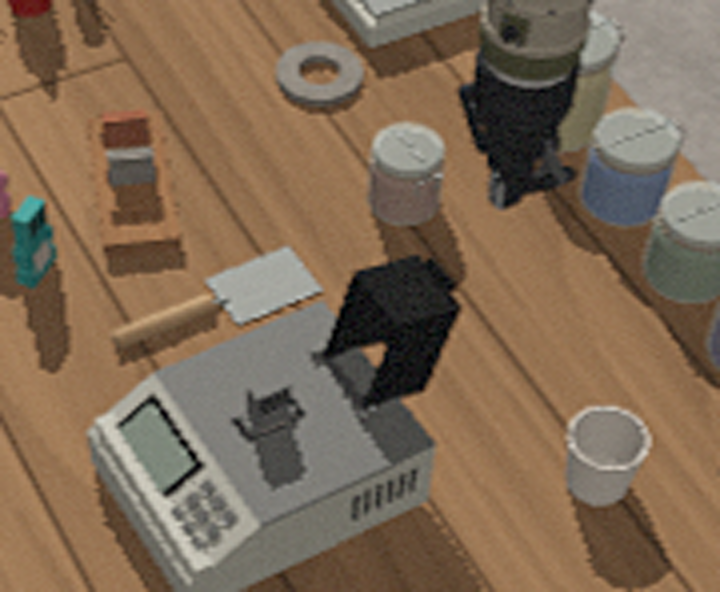

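```bash
python3 -m handwheel '[{"dx":0,"dy":0,"dz":0.8,"roll":0},{"dx":0,"dy":0,"dz":1,"roll":0},{"dx":0,"dy":0,"dz":1,"roll":0},{"dx":0,"dy":0,"dz":1,"roll":0},{"dx":0,"dy":0,"dz":0,"roll":0},{"dx":0.5,"dy":0,"dz":0,"roll":0},{"dx":0.4,"dy":0,"dz":0,"roll":0},{"dx":0.4,"dy":0,"dz":0,"roll":0}]' && python3 -m handwheel '[{"dx":0.4,"dy":0,"dz":0,"roll":0},{"dx":0.4,"dy":0,"dz":0,"roll":0},{"dx":0.4,"dy":0,"dz":0,"roll":0},{"dx":0.4,"dy":0,"dz":0,"roll":0}]' && python3 -m handwheel '[{"dx":0.4,"dy":0,"dz":0,"roll":0},{"dx":0.4,"dy":0,"dz":0,"roll":0},{"dx":0.4,"dy":0,"dz":0,"roll":0},{"dx":0.4,"dy":0,"dz":0,"roll":0}]'
python3 - <<'E'
from h import *
a=env.read_camera('side');cv2.imwrite('pics/sd10.png',cv2.resize(a[145:305,250:430],None,fx=4,fy=3.7,interpolation=cv2.INTER_CUBIC))
E
```

```text
clock: 15.07
tcp_pos: [0.6103, -0.1919, 0.208]
orientation: [0.001, -0.028, 1.0, -0.0]
wrist_force: [-0.2, 0.8, 0.4]
finger_gap: 0.0003
clock: 15.4
tcp_pos: [0.5789, -0.1938, 0.2078]
orientation: [0.001, -0.028, 1.0, -0.0]
wrist_force: [1.8, 0.5, 1.3]
finger_gap: -0.0
clock: 15.73
tcp_pos: [0.5464, -0.1954, 0.207]
orientation: [0.0, -0.028, 1.0, -0.0]
wrist_force: [2.6, 0.2, 2.2]
finger_gap: 0.0001
```

View pics/sd10.png

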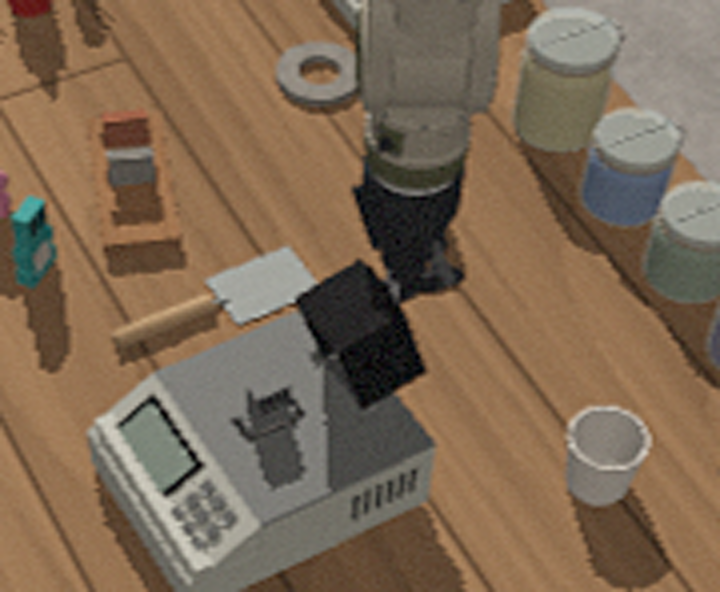

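The hood is swinging under light contact (2–3 N), so I'll keep pushing.

```bash
python3 -m handwheel '[{"dx":0.4,"dy":0,"dz":0,"roll":0},{"dx":0.4,"dy":0,"dz":0,"roll":0},{"dx":0.4,"dy":0,"dz":0,"roll":0},{"dx":0.4,"dy":0,"dz":0,"roll":0}]' && python3 -m handwheel '[{"dx":0.4,"dy":0,"dz":0,"roll":0},{"dx":0.4,"dy":0,"dz":0,"roll":0},{"dx":0.4,"dy":0,"dz":0,"roll":0},{"dx":0.4,"dy":0,"dz":0,"roll":0}]' && python3 -m handwheel '[{"dx":0.4,"dy":0,"dz":0,"roll":0},{"dx":0.4,"dy":0,"dz":0,"roll":0},{"dx":0.4,"dy":0,"dz":0,"roll":0},{"dx":0,"dy":0,"dz":0,"roll":0}]'
python3 - <<'E'
from h import *
a=env.read_camera('side');cv2.imwrite('pics/sd11.png',cv2.resize(a[145:305,250:430],None,fx=4,fy=3.7,interpolation=cv2.INTER_CUBIC))
E
```

```text
clock: 16.12
tcp_pos: [0.5142, -0.1971, 0.2068]
orientation: [-0.0, -0.028, 1.0, 0.0]
wrist_force: [0.3, 0.1, 2.6]
finger_gap: -0.0005
clock: 16.45
tcp_pos: [0.482, -0.1987, 0.2064]
orientation: [-0.0, -0.028, 1.0, 0.0]
wrist_force: [-0.3, -0.5, -0.7]
finger_gap: -0.0001
clock: 16.78
tcp_pos: [0.4576, -0.2, 0.2068]
orientation: [-0.0, -0.027, 1.0, 0.0]
wrist_force: [0.0, -0.4, 0.0]
finger_gap: -0.0001
```

View pics/sd11.png

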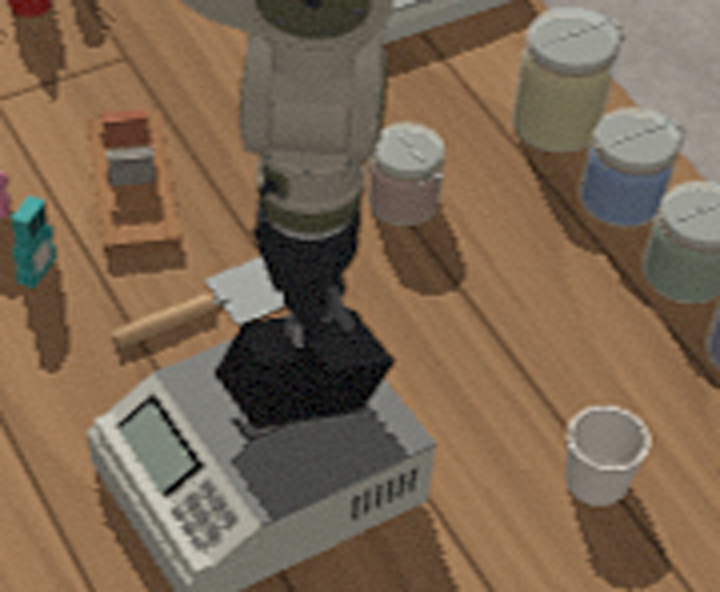

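The hood has left the finger and is closing. I'll retreat upward, let it settle, and check.

```bash
python3 -m handwheel '[{"dx":0,"dy":0,"dz":-0.7,"roll":0},{"dx":0,"dy":0,"dz":-1,"roll":0},{"dx":0,"dy":0,"dz":-1,"roll":0},{"dx":0,"dy":0.8,"dz":-0.8,"roll":0},{"dx":0,"dy":1,"dz":0,"roll":0},{"dx":0,"dy":1,"dz":0,"roll":0},{"dx":0,"dy":1,"dz":0,"roll":0},{"dx":0,"dy":1,"dz":0,"roll":0}]' && python3 -m handwheel '[{"dx":0,"dy":1,"dz":0,"roll":0},{"dx":0,"dy":1,"dz":0,"roll":0},{"dx":0,"dy":1,"dz":0,"roll":0},{"dx":0,"dy":0,"dz":0,"roll":0},{"dx":0,"dy":0,"dz":0,"roll":0},{"dx":0,"dy":0,"dz":0,"roll":0},{"dx":0,"dy":0,"dz":0,"roll":0},{"dx":0,"dy":0,"dz":0,"roll":0}]'
python3 - <<'E'
from h import *
a=env.read_camera('side');cv2.imwrite('pics/sd12.png',cv2.resize(a[145:305,250:430],None,fx=4,fy=3.7,interpolation=cv2.INTER_CUBIC))
b=env.read_camera('scene');cv2.imwrite('pics/sc12.png',cv2.resize(b[100:260,230:440],None,fx=3.7,fy=3.7,interpolation=cv2.INTER_CUBIC))
w=np.array([.4275,-.2015]);u=np.array([np.cos(.054),np.sin(.054)]);v=np.array([-u[1],u[0]])
h=w+.07*u
for k,(x,y,z) in dict(lip=(-.127,0,.064),c1=(-.115,.033,.064),c2=(-.115,-.033,.064)).items():
    p=[*(h+x*u+y*v),.107+z];s=proj('side',p);q=proj('scene',p);print(k,'side zoom',(s[0]-250)*4,(s[1]-145)*3.7,'scene zoom',(q[0]-230)*3.7,(q[1]-100)*3.7)
E
```

```text
clock: 17.5
tcp_pos: [0.4542, -0.1036, 0.277]
orientation: [0.0, -0.028, 1.0, -0.0]
wrist_force: [-0.0, 0.3, 0.5]
finger_gap: -0.0001
clock: 18.17
tcp_pos: [0.4508, -0.0452, 0.2767]
orientation: [0.0, -0.027, 1.0, -0.0]
wrist_force: [-0.1, 0.2, -0.7]
finger_gap: -0.0001
lip side zoom 205.64121108397535 400.6754289928755 scene zoom 375.87158925421363 71.39823221407403
c1 side zoom 199.0303296595639 366.79139120608363 scene zoom 388.0118191186274 98.7255114400002
c2 side zoom 239.52649875498832 423.5492498102211 scene zoom 342.9415020412263 56.48595169424353
```

View pics/sd12.png

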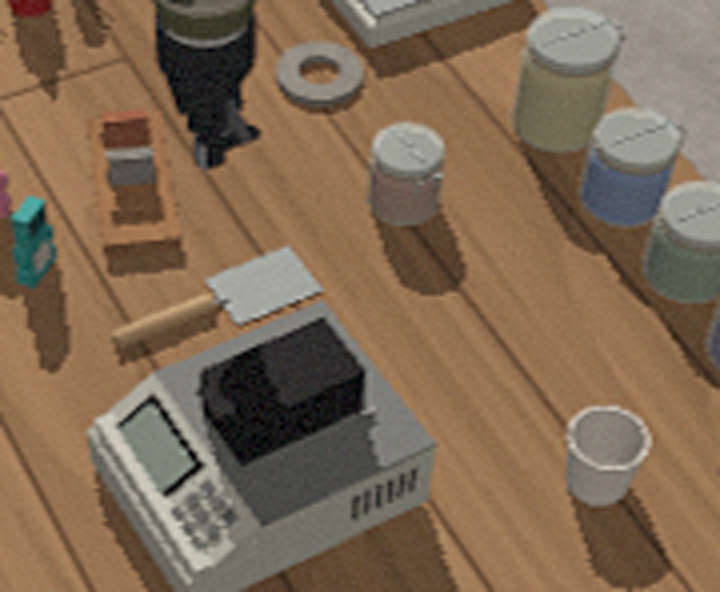

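View pics/sc12.png

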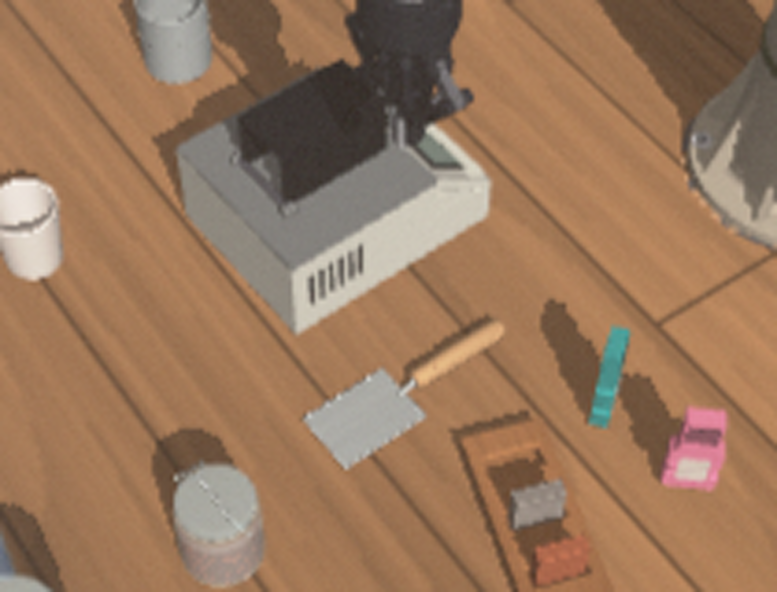

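```bash
python3 -c "
from workcell import env
print(env.get_state()['clock'],env.get_state()['wrist_force']);print(env.hand_in())"
```

```text
18.2667 [ 0.2965194   0.06380455 -0.14126691]
the job is handed in; nothing more can be done
None
```

The cassette is in the colour reader's well and the hood is shut over it. I handed the job in at about 18.3 s of the 67 s allowed.

- **Insertion:** I took the cassette by its tab and lowered it in small steps. The ball rubbed sideways with 4–6 N. It then drew the cassette down: the wrist force went to −5.7 N and back to about 0. The tool then stopped at 1.332 dm height (z = 0.133 m) and did not move when I pressed on, up to about 9 N. I eased off to about 3 N before opening the fingers. The side and wrist pictures then showed it standing free in the well.
- **Hood:** I pushed it from behind with shut fingers, at readings up to about 3 N, until it fell shut by itself. In the last side picture its front edge lies within a few pixels of where a shut hood should be. The scene view also shows it down on the deck.
- **Bench:** the slabs, rack, spatula, cup and jar look unmoved in the final pictures, and the arm was touching nothing.

**Checks that disagreed or are missing:**
- The ball's position could not be read directly, so the click is inferred from the forces and the hard stop.
- The 3–7 N upward push expected when first meeting the ball did not show in the readings, only the sideways force.
- My two-view measurement of the open hood's corners was off by 27–46 mm. I used the given hinge geometry to place the push instead.
- My first move was refused because the rows lacked keys, and nothing moved.

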